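Shift the bench lathe's speed lever into the red slot

ROBOT

A 7-joint arm with a two-finger parallel gripper is mounted at the origin on the work surface. World frame = base frame: x ahead of the robot, y to its left, z up, the work surface at z = 0. Lengths are in m, angles in rad, forces in N, time in s.
With the tool pointing down it reaches from about 0.425 to 0.925 m from the base axis. Payload 6.8 kg.
Tool frame: the origin (TCP) lies at the very end of the fingers, on their centre line; the grasp point (between the pads) lies 19 mm behind it (r.tcp_to_grasp is the distance from the TCP to the grasp point, in m); z points along the fingers, y is the line along which they close (so a half turn about z gives the same grasp; the last joint's range is limited). The gripper opens to 85 mm and grips with 20 to 120 N. Pads are 22 mm wide; open, the fingers measure 114 mm over their backs; the gripper's body (76 mm by 85 mm) begins 54 mm behind the grasp point. The pads swing forward as they close: fully open they stand 13 mm farther back than shut.
Start: joints at [1.057, 0.477, 0.022, 1.555, -0.011, 1.109, -0.083], TCP at [0.266, -0.62, 0.21] pointing down, gripper open.
Joint ranges: [-2.96, 2.96], [-0.34, 2.1], [-1.41, 1.46], [0.24, 2.44], [-1.37, 4.51], [0.17, 1.92], [-2.96, 2.96]. Speed limits (rad/s): [2.39, 2.39, 3.14, 3.14, 3.14, 3.14, 3.14].

INTERFACE

Orientations are given as a rotation vector (axis times angle).
In Python, from bench import r gives the robot as it stands.
- The arm moves only by the tool step_arm, never from a script. Its argument "moves" is a list of rows, each a list of 7 numbers: the shift along the tool's x, y, z in mm, then the turn, a rotation vector about the tool's x, y, z in rad, then the finger opening in mm, from 0 to 85.4. A call has 1 to 8 rows; each row is the pose to reach, as a shift and turn from the pose commanded when the call began, along the tool's axes at that moment; what a row does not reach only later rows make up. A row lasts 1/10 s, in which the tool goes at most 50 mm and 8.59 degrees, less where a joint would pass 70% of its speed; a pose out of reach is approached as far as the arm can. A call with a gripper value outside its range is refused whole. The fingers move at their own pace and stop on an object; "grip_force" is the grip in N (left out, the last holds). Time passes only in rows, so rows that repeat a pose let the fingers close. It gives the time, the measured TCP pose, the force, the opening and the grip force at its end, in the units of the state.
- r.get_obs(): the state, without advancing time (a new reading comes with each control period).
- r.grab_frame(name): name is "scene" or "top"; returns a dict with "image" (420x560x3 uint8, red, green, blue), "depth" (420x560 float32, m along the optical axis (not along the pixel's ray), 0 where there is no reading), "mtx" (3x3 intrinsics, pixels), "k1" (the pictures are not rectified: a ray, as slopes to the right and down, at radius r is drawn at 1 + k1 r^2 times it, then the intrinsics apply), "rvec" (rotation vector, rad) and "tvec" (3), from world to camera coordinates, as OpenCV has them. Camera axes: x right, y down, z forward; pixel columns grow to the right and rows downward; lengths in m; the calibration is good to about 2 mm. A picture is of the moment at which its call begins.
- r.hand_in(): hands the job in; it is judged then, once.
The state is a dict: "clock": time; "joints": joint angles; "qvel": joint speeds; "tau": joint torques, N m; "tcp_pos": TCP position; "orientation": TCP orientation; "contact_force": force on the tool from outside, world axes, zero at the start; "moment": the same for the moment, N m; "grip_width": finger opening in m; "gripper_force": force on a finger pad.
Only numpy, scipy, OpenCV 4.12 (cv2) and the standard library are available. Lean on these libraries where they do the work, as an engineer would, in place of code of your own. Each camera call takes 0.05 s, during which the arm holds its last target. There are 200 camera calls.

TASK

The next watch bezel is to be turned at top speed: with your fingertips, push the speed lever on top of the lathe's headstock from wherever it stands in its lane on the belt-cover side, across the middle of the H-shaped gate, and fully home into the red slot, the far one on the chuck side. Do not run it into the yellow slot opposite on the way; only push the knob, do not grip it or force it. Leave the loupe, the brass ring, the chuck key and the scribing block where they are.

Things in the scene. Friction and masses are not known exactly. Their poses are not given: they have to be found in the camera images.
- lathe: Small green bench lathe, fixed. Origin on the bench straight under the gate's middle. x points away from the operator (to the machine's back), y along the bed to the belt cover (operator's left), chuck and tailstock towards -y. Headstock 150 x 150 mm, 215 high, centred on the origin; grey belt cover y = 77 to 137 mm, 203 high at its rim; chuck 187 high, tailstock handle 210, motor lower.
- gate_centre (a point): Middle of the H-shaped slot, on top of the aluminium gate plate (88 x 72 mm, 6 thick), 221 mm above the bench; axes as the lathe. Slot 14 mm wide: two lanes along x, at y = +13 (belt-cover side) and y = -13 mm (chuck side), joined only by a cross lane along y at x = 0 (neutral). The stem's centre can travel to x = -19 and +19 mm in each lane. A coloured 13 mm dot marks each lane end.
- red_slot (a point): On top of the plate, where the stem's centre stands when home in the red slot (far end of the chuck-side lane): x = +19, y = -13 mm from gate_centre. The red dot is 14 mm farther on.
- yellow_slot (a point): The same for the yellow slot (near end of the chuck-side lane): x = -19, y = -13 mm. In the belt-cover lane the blue dot marks the near end, the green dot the far end.
- knob (a point): Centre of the black ball knob, 34 mm across, on a 9 mm steel stem; z axis along the lever. The lever pivots 53 mm below gate_centre; the knob's centre is 120 mm from the pivot, so 67 mm above the plate when upright. At the slots' ends it stands about 43 mm fore or aft (lathe x) and 30 mm to the side (lathe y) of the gate's middle, 5 to 12 mm lower.
- lever_shift (a joint): Fore and aft lean of the lever, rad: 0 neutral, positive away from the operator (towards green and red), negative towards the operator (blue and yellow). The slot's end stops it at about +-0.36. No spring, only friction (3 to 4 N at the knob): it stays where it is left. It starts anywhere from -0.34 to 0.34.
- lever_select (a joint): Sideways lean of the lever, rad: about -0.25 in the belt-cover lane, where it starts, about +0.25 in the chuck-side lane; the slot leaves about 0.05 of play either way. It can cross only with lever_shift within about 0.05 of 0. Friction as lever_shift, no spring.
- loupe: Black watchmaker's loupe, a cone 34 mm wide and 34 mm high, standing on top of the belt cover. Origin at the centre of its foot. To be left alone.
- bezel: Turned brass ring, 40 mm outside, 9 mm high, lying on top of the belt cover. Origin at the centre of its underside. To be left alone.
- chuck_key: Steel T-handled chuck key lying on the bench left of the lathe, shank 89 mm along its x, cross bar 80 mm, 12 mm high. Origin on the bench under the shank. To be left alone.
- scriber_block: Small scribing block on the bench left of the lathe: steel foot 50 x 30 mm, a thin post to 97 mm high with a level needle. Origin at the centre of its underside. To be left alone.

How it is judged:
On the way:
1. the lever has been pushed across the gate into the chuck-side lane (value of joint lever_select above 0.17 rad), for 0.1 s.
At the end, for the whole second after the job is handed in: The lever rests in the chuck-side lane (lever_select 0.17 to 0.34) at the far end of the red slot (lever_shift above 0.315, about 5 mm at the knob short of its stop), at rest, and no bystander has moved 10 mm (value of joint lever_shift above 0.315 rad and value of joint lever_select between 0.17 and 0.34 rad and velocity of joint lever_shift between -0.05 and 0.05 rad/s and distance of each of loupe, bezel, chuck_key, scriber_block from where it was at the start of the episode below 0.01 m); the robot touches nothing.
It fails at once if the lever is run into the yellow slot (chuck-side lane, lever_shift below -0.2) (value of joint lever_select above 0.15 rad and value of joint lever_shift below -0.2 rad).
It fails at once if the lever is gripped or forced (more than 32 N between fingers and lever) (contact force between the fingers and lever_shift above 32 N).
It fails at once if the loupe, brass ring, chuck key or scribing block is lifted or moved by more than 10 mm (distance of any of loupe, bezel, chuck_key, scriber_block from where it was at the start of the episode above 0.01 m).
It also fails if it takes over 70 s, if anything falls off the work surface, if the arm or the gripper's body presses on something with over 40 N, if the wrist force passes 120 N, or if a joint passes its speed limit or range.

## Working session

There is one attempt and no reset: what is moved stays moved. The work goes in short steps, Python scripts to look and compute and a tool call to move; the robot and the scene stay as the last step left them, time stands still between calls to the robot, and variables do not carry over. Pictures are saved under pics/ and viewed, at most 10 in all, crops included, and the job is handed in when it is done.

Besides the shell and the picture viewer there is one more tool, called as name(argument=value, ...), one argument or row to a line, values as JSON. step_arm: Moves the arm, as the interface text tells. Its arguments: {"type":"object","properties":{"moves":{"type":"array","items":{"type":"array","items":{"type":"number"}}},"grip_force":{"type":"number"}},"required":["moves"]}

```bash
mkdir -p pics; ls; cat > h.py <<'E'
import numpy as np,cv2
from bench import r
def ray(f,uv):
    K=np.array(f["mtx"]);k=f["k1"]
    p=cv2.undistortPoints(np.array(uv,float).reshape(-1,1,2),K,np.array([k,0,0,0.])).reshape(-1,2)
    R=cv2.Rodrigues(np.array(f["rvec"],float))[0];t=np.array(f["tvec"],float).ravel()
    return -R.T@t,np.c_[p,np.ones(len(p))]@R   # origin, dirs (depth-scaled)
def onz(f,uv,z):
    c,d=ray(f,uv);return c+d*((z-c[2])/d[:,2])[:,None]
def bydepth(f,uv):
    c,d=ray(f,uv);D=np.array([f["depth"][int(v),int(u)] for u,v in uv]);return c+d*D[:,None]
E
python3 - <<'E'
from h import *
for n in("scene","top"):
    f=r.grab_frame(n);cv2.imwrite(f"pics/{n}0.png",f["image"][:,:,::-1]);np.save(f"{n}0.npy",f,allow_pickle=True)
    print(n,f["mtx"],f["k1"],ray(f,[(280,210)]))
print(r.get_obs())
E
```

```text
pics
scene [[436.19407125   0.         280.71209087]
 [  0.         436.19407125 212.97308822]
 [  0.           0.           1.        ]] -0.13673069618566722 (array([1.23650527, 0.11838753, 0.730003  ]), array([[-0.74882279,  0.13057312, -0.6498186 ]]))
top [[438.24600565   0.         273.20848733]
 [  0.         438.24600565 210.67760105]
 [  0.           0.           1.        ]] 0.03327038760842539 (array([0.48434206, 0.2199898 , 0.83354343]), array([[ 0.15495602, -0.03677232, -0.9873596 ]]))
{'clock': 0.1, 'joints': array([ 1.05690571,  0.47774264,  0.02231298,  1.55637655, -0.0115063 ,
        1.10926681, -0.08310705]), 'qvel': array([-0.00058585, -0.00254622,  0.00103498, -0.00289968, -0.00070027,
       -0.00119145,  0.00010054]), 'tau': array([ 4.79034061e-03, -5.97766435e+01,  1.61403783e+00, -2.81958300e+01,
        1.29343182e-02,  4.97970352e-03, -6.86903581e-05]), 'tcp_pos': array([ 0.26623155, -0.61965196,  0.20859535]), 'orientation': array([-3.07556362e+00, -6.32781856e-01,  6.84189016e-04]), 'contact_force': array([ 0.28791195,  0.48693863, -0.01854032]), 'moment': array([ 0.00250848,  0.03421066, -0.00393589]), 'gripper_force': 0.0, 'grip_width': 0.08518639256071801}
```

View pics/scene0.png

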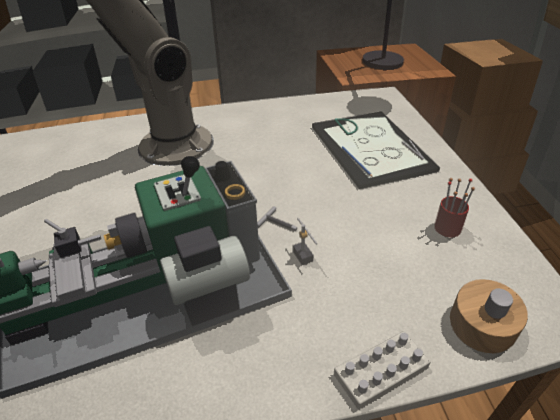

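View pics/top0.png

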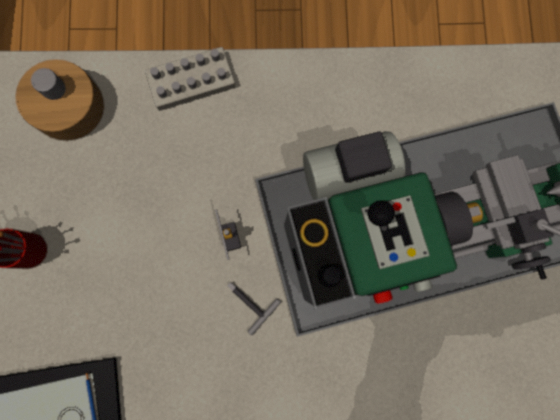

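Scene view: gate on the headstock at about (175,190), knob at (190,165). Top view: knob at (382,213) leaning over the green end; red dot at (397,206), yellow (411,252), blue (393,257); loupe (330,275), ring (314,233).

```bash
python3 - <<'E'
from h import *
f=np.load("top0.npy",allow_pickle=True).item()
hsv=cv2.cvtColor(f["image"],cv2.COLOR_RGB2HSV).astype(int);H,S,V=hsv[...,0],hsv[...,1],hsv[...,2]
roi=np.zeros(H.shape,bool);roi[195:272,360:432]=1
P={}
for n,m in dict(red=((H<8)|(H>172))&(S>150)&(V>90),yellow=(H>20)&(H<35)&(S>130)&(V>90),blue=(H>100)&(H<130)&(S>100)&(V>80)).items():
    k,l,st,c=cv2.connectedComponentsWithStats((m&roi).astype(np.uint8))
    i=1+np.argmax(st[1:,4]);P[n]=onz(f,[c[i]],.221)[0];print(n,st[i],c[i],P[n])
# yellow(-33,-13) red(33,-13) blue(-33,13); fit 2D rigid
src=np.array([[33,-13],[-33,-13],[-33,13]])/1e3;dst=np.array([P[k][:2] for k in("red","yellow","blue")])
mu,md=src.mean(0),dst.mean(0);U,_,Vt=np.linalg.svd((src-mu).T@(dst-md));R=(U@Vt).T
g=md-R@mu;print("gate",g,"yaw",np.arctan2(R[1,0],R[0,0]),"resid mm",(src@R.T+g-dst)*1e3)
m=((V<45)&roi).astype(np.uint8);m[235:]=0
c=max(cv2.findContours(cv2.morphologyEx(m,cv2.MORPH_OPEN,np.ones((9,9))),0,2)[0],key=cv2.contourArea)
(u,v),rad=cv2.minEnclosingCircle(c);print("knob px",u,v,rad, f["depth"][int(v),int(u)])
for z in(.276,.283):
    p=onz(f,[(u,v)],z)[0];print("knob lathe mm",R.T@(p[:2]-g)*1e3,p)
for n,uv in dict(loupe=(330,275),ring=(314,233)).items():
    p=bydepth(f,[uv])[0];print(n,p,R.T@(p[:2]-g)*1e3)
np.savez("pose.npz",g=g,R=R)
o=r.get_obs();Rt=cv2.Rodrigues(np.array(o["orientation"]))[0];print(Rt)
E
```

```text
red [394 203   7   7  33] [397.54545455 205.27272727] [0.58343147 0.02995561 0.221     ]
yellow [407 248   9   9  63] [411.01587302 251.88888889] [0.5170381  0.01579545 0.221     ]
blue [390 253   8   8  55] [393.25454545 256.56363636] [0.51111371 0.04105176 0.221     ]
gate [0.54699741 0.03554331] yaw 0.21791909088559555 resid mm [[-1.40394695  0.0296989 ]
 [ 0.55036102 -0.07923822]
 [ 0.85358593  0.04953933]]
knob px 381.19134521484375 212.71234130859375 13.591523170471191 0.54304945
knob lathe mm [25.0584943  28.50354704] [0.56530084 0.06879033 0.276     ]
knob lathe mm [24.47650411 30.57672497] [0.56428439 0.07068866 0.283     ]
loupe [0.48776394 0.13166187 0.22887329] [-37.05188708 106.65149161]
ring [0.54921684 0.14744998 0.19589376] [ 26.36098183 108.7801822 ]
[[ 9.18776229e-01  3.94778011e-01 -7.50858704e-04]
 [ 3.94778711e-01 -9.18775031e-01  1.48698422e-03]
 [-1.02841558e-04 -1.66262878e-03 -9.99998613e-01]]
```

step_arm(
  moves=[
    [0,0,-50,0,0,0.1,0],
    [0,0,-100,0,0,0.187,0],
    [0,0,-150,0,0,0.187,0],
    [0,0,-170,0,0,0.187,0],
    [0,0,-170,0,0,0.187,0],
  ],
)

```text
clock: 0.6
tcp_pos: [0.267, -0.6215, 0.3838]
orientation: [3.116, 0.342, 0.004]
contact_force: [0.3, -1.1, -1.0]
grip_width: 0.0124
gripper_force: 0.0
```

```bash
cat >> h.py <<'E'
def where():
    d=np.load("pose.npz");g,R=d["g"],d["R"];o=r.get_obs();p=o["tcp_pos"]
    T=cv2.Rodrigues(np.array(o["orientation"]))[0]
    a=R.T@T[:2,:2]
    print("t",round(o["clock"],2),"tcp lathe mm",np.round(R.T@(p[:2]-g)*1e3,1),"z",round(p[2]*1e3,1),"F lathe",np.round(R.T@o["contact_force"][:2],1),round(o["contact_force"][2],1),"toolxy in lathe",np.round(a.ravel(),3),"w",round(o["grip_width"],4))
E
python3 -c "
from h import *
where()"
```

```text
t 0.6 tcp lathe mm [-415.4 -581. ] z 383.8 F lathe [ 0.1 -1.2] -1.0 toolxy in lathe [ 1.     0.001  0.001 -1.   ] w 0.0124
```

step_arm(
  moves=[
    [28,-36,0,0,0,0,0],
    [56,-72,0,0,0,0,0],
    [84,-108,0,0,0,0,0],
    [112,-144,0,0,0,0,0],
    [140,-180,0,0,0,0,0],
    [168,-216,0,0,0,0,0],
    [196,-252,0,0,0,0,0],
    [224,-288,0,0,0,0,0],
  ],
)

```text
clock: 1.4
tcp_pos: [0.4224, -0.2882, 0.3778]
orientation: [-3.121, -0.343, 0.003]
contact_force: [1.2, 0.2, 0.2]
grip_width: -0.0002
gripper_force: 0.0
```

step_arm(
  moves=[
    [28,-36,0,0,0,0,0],
    [56,-72,0,0,0,0,0],
    [84,-108,0,0,0,0,0],
    [112,-144,0,0,0,0,0],
    [140,-180,0,0,0,0,0],
    [168,-216,0,0,0,0,0],
    [196,-252,0,0,0,0,0],
    [224,-288,0,0,0,0,0],
  ],
)

```text
clock: 2.2
tcp_pos: [0.5786, 0.0408, 0.3777]
orientation: [3.123, 0.343, -0.004]
contact_force: [0.6, 0.6, 0.0]
grip_width: -0.0001
gripper_force: 0.0
```

```bash
python3 -c "
from h import *
where()"
```

```text
t 2.2 tcp lathe mm [31.9 -1.7] z 377.7 F lathe [0.7 0.4] 0.0 toolxy in lathe [ 1.     0.001  0.001 -1.   ] w -0.0001
```

step_arm(
  moves=[
    [32,-29,0,0,0,0,0],
    [32,-29,0,0,0,0,0],
    [32,-29,50,0,0,0,0],
    [32,-29,95,0,0,0,0],
    [32,-29,112,0,0,0,0],
    [32,-29,112,0,0,0,0],
  ],
)

```text
clock: 2.8
tcp_pos: [0.6008, 0.0732, 0.2626]
orientation: [3.122, 0.343, -0.014]
contact_force: [-1.0, 0.0, 0.1]
grip_width: 0.0003
gripper_force: 0.0
```

```bash
python3 -c "
from h import *
where()
f=r.grab_frame('scene');g=r.grab_frame('top')
im=np.hstack([cv2.resize(f['image'][120:260,110:260],None,fx=2.6,fy=2.6),cv2.resize(g['image'][150:290,320:470],None,fx=2.6,fy=2.6)])
cv2.imwrite('pics/a.png',im[:,:,::-1])"
```

```text
t 2.8 tcp lathe mm [60.6 25.2] z 262.6 F lathe [-0.9  0.3] 0.1 toolxy in lathe [ 1.     0.001  0.001 -1.   ] w 0.0003
```

View pics/a.png

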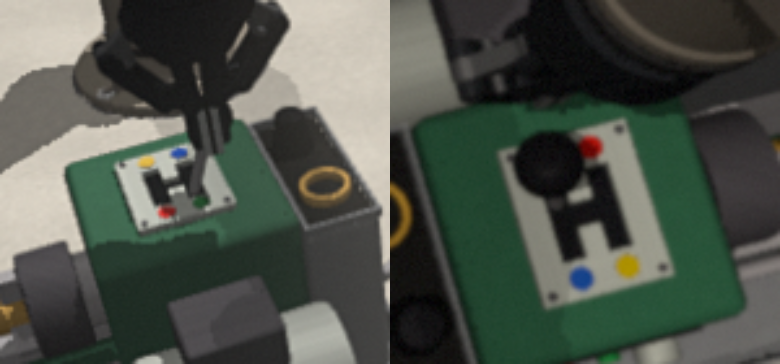

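The fingers are behind the knob (crop right: knob (550,165), gripper above it), and the knob has not been touched.

step_arm(
  moves=[
    [-4,0,0,0,0,0,0],
    [-8,0,0,0,0,0,0],
    [-12,0,0,0,0,0,0],
    [-16,0,0,0,0,0,0],
    [-20,0,0,0,0,0,0],
    [-24,0,0,0,0,0,0],
    [-27,0,0,0,0,0,0],
    [-27,0,0,0,0,0,0],
  ],
)

```text
clock: 3.7
tcp_pos: [0.5791, 0.0695, 0.2697]
orientation: [-3.122, -0.343, -0.009]
contact_force: [4.2, 0.9, 7.2]
grip_width: 0.0001
gripper_force: 3.8
```

```bash
cat >> h.py <<'E'
def knob(save=None):
    f=r.grab_frame("top");d=np.load("pose.npz");g,R=d["g"],d["R"];im=f["image"]
    if save: cv2.imwrite(save,cv2.resize(im[150:290,320:470],None,fx=4,fy=4)[:,:,::-1])
    V=im.max(2).astype(int);c,dd=ray(f,[(u,v) for v in range(180,270) for u in range(345,440)])
    D=f["depth"][180:270,345:440].reshape(-1);P=c+dd*D[:,None];L=np.c_[(P[:,:2]-g)@R*1e3,P[:,2]*1e3]
    k=(D>0)&(L[:,2]>262)&(L[:,2]<315)&(np.abs(L[:,0])<65)&(np.abs(L[:,1])<50)&(V[180:270,345:440].reshape(-1)<60)
    Q=L[k]; 
    if len(Q)<20: print("no knob",len(Q));return
    from scipy.optimize import least_squares
    s=least_squares(lambda q:np.linalg.norm(Q-q,axis=1)-17,[*np.median(Q[:,:2],0),280],loss="soft_l1",f_scale=1.)
    print("knob lathe",np.round(s.x,1),"n",len(Q),"rms",np.sqrt(np.mean(s.fun**2)))
E
python3 -c "
from h import *
where();knob('pics/b.png')"
```

```text
t 3.7 tcp lathe mm [38.7 26.2] z 269.7 F lathe [ 4.2 -0. ] 7.2 toolxy in lathe [ 1.     0.001  0.001 -1.   ] w 0.0001
knob lathe [ 16.5  31.7 284.7] n 548 rms 1.8589798919220384
```

View pics/b.png

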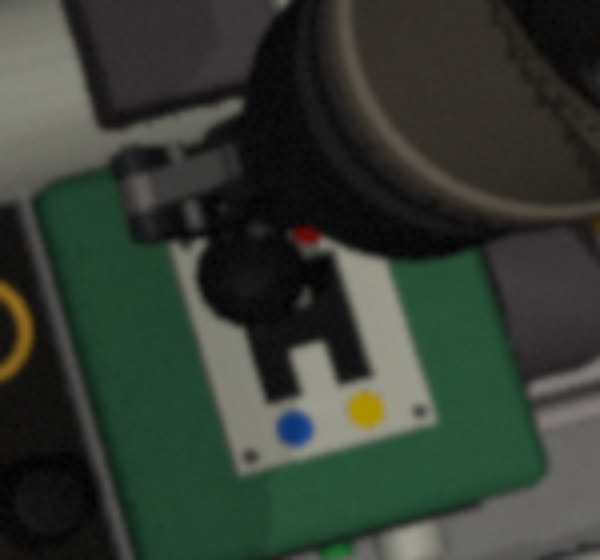

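The knob (250,275 in the crop) has moved from x≈25 to ≈17 with low force, so I'll keep pushing.

step_arm(
  moves=[
    [-3,0,0,0,0,0,0],
    [-6,0,0,0,0,0,0],
    [-8,0,0,0,0,0,0],
    [-10,0,0,0,0,0,0],
    [-10,0,0,0,0,0,0],
  ],
)

```text
clock: 4.25
tcp_pos: [0.5705, 0.0679, 0.2711]
orientation: [-3.121, -0.343, -0.014]
contact_force: [3.9, 1.8, 12.5]
grip_width: 0.0
gripper_force: 6.0
```

```bash
python3 -c "
from h import *
where();knob('pics/c.png')"
```

```text
t 4.25 tcp lathe mm [30.  26.5] z 271.1 F lathe [4.2 0.9] 12.5 toolxy in lathe [ 1.     0.001  0.001 -1.   ] w 0.0
knob lathe [  8.5  31.9 285.4] n 530 rms 1.6286715923711599
```

step_arm(
  moves=[
    [0,0,-4,0,0,0,0],
    [-3,0,-5,0,0,0,0],
    [-6,0,-6,0,0,0,0],
    [-8,0,-6,0,0,0,0],
    [-8,0,-6,0,0,0,0],
  ],
)

```text
clock: 4.8
tcp_pos: [0.5597, 0.065, 0.274]
orientation: [-3.123, -0.343, -0.001]
contact_force: [3.4, 2.2, 6.1]
grip_width: 0.0001
gripper_force: 3.1
```

```bash
python3 -c "
from h import *
where();knob('pics/d.png')"
```

```text
t 4.8 tcp lathe mm [18.7 26.1] z 274.0 F lathe [3.8 1.4] 6.1 toolxy in lathe [ 1.     0.001  0.001 -1.   ] w 0.0001
knob lathe [ -0.6  31.8 285.7] n 491 rms 1.889586941179467
```

View pics/d.png

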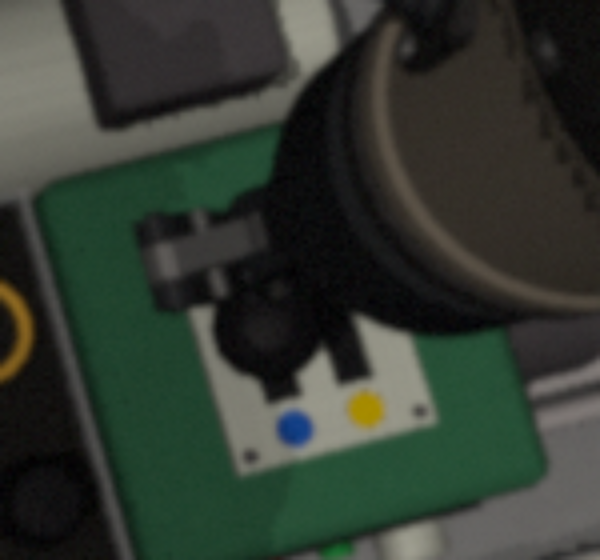

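step_arm(
  moves=[
    [5,0,-6,0,0,0,0],
    [30,0,-6,0,0,0,0],
    [45,0,-50,0,0,0,0],
    [45,0,-70,0,0,0,0],
    [45,0,-70,0,0,0,0],
  ],
)

```text
clock: 5.35
tcp_pos: [0.6045, 0.0747, 0.3458]
orientation: [3.123, 0.343, 0.003]
contact_force: [-0.2, 0.6, 0.6]
grip_width: -0.0001
gripper_force: 0.0
```

```bash
python3 -c "
from h import *
where();knob('pics/e.png')
f=np.load('top0.npy',allow_pickle=True).item()
# check method on initial frame
class X: pass
r.grab_frame_=r.grab_frame
import h
class W:
    grab_frame=staticmethod(lambda n:f)
h.r=W();h.knob()"
```

```text
t 5.35 tcp lathe mm [64.6 25.8] z 345.8 F lathe [-0.1  0.6] 0.6 toolxy in lathe [ 1.     0.001  0.001 -1.   ] w -0.0001
knob lathe [-1.000e-01  3.180e+01  2.859e+02] n 577 rms 1.0093474190612308
knob lathe [ 23.6  31.6 283.5] n 560 rms 0.9941587840653109
```

View pics/e.png

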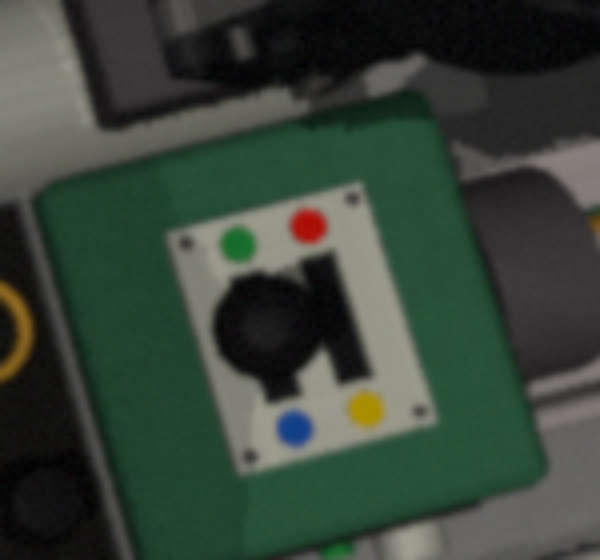

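The view is now clear: the knob (268,325) stands at neutral, x≈0. Next is the belt-cover side of it.

step_arm(
  moves=[
    [0,-49,0,0,0,0,0],
    [-40,-49,0,0,0,0,0],
    [-65,-49,0,0,0,0,0],
    [-65,-49,0,0,0,0,0],
    [-65,-49,45,0,0,0,0],
    [-65,-49,74,0,0,0,0],
    [-65,-49,74,0,0,0,0],
  ],
)

```text
clock: 6.1
tcp_pos: [0.5264, 0.1064, 0.2643]
orientation: [3.121, 0.342, -0.016]
contact_force: [-0.4, -0.3, -0.5]
grip_width: 0.0002
gripper_force: 0.0
```

```bash
python3 -c "
from h import *
where()"
```

```text
t 6.1 tcp lathe mm [-4.8 73.7] z 264.3 F lathe [-0.4 -0.2] -0.5 toolxy in lathe [ 1.  0.  0. -1.] w 0.0002
```

step_arm(
  moves=[
    [4,6,-2,0,0,0,0],
    [4,12,-3,0,0,0,0],
    [4,17,-4,0,0,0,0],
    [4,22,-5,0,0,0,0],
    [4,27,-6,0,0,0,0],
    [4,32,-7,0,0,0,0],
    [4,37,-8,0,0,0,0],
    [4,37,-8,0,0,0,0],
  ],
)

```text
clock: 6.9
tcp_pos: [0.5422, 0.0732, 0.2785]
orientation: [-3.122, -0.343, -0.003]
contact_force: [-0.7, 2.8, 5.8]
grip_width: 0.0001
gripper_force: 3.1
```

```bash
python3 -c "
from h import *
where();knob('pics/f.png')"
```

```text
t 6.9 tcp lathe mm [ 3.4 37.8] z 278.5 F lathe [-0.   2.9] 5.8 toolxy in lathe [ 1.     0.001  0.001 -1.   ] w 0.0001
knob lathe [  1.8  25.4 293.8] n 49 rms 2.881893948097848
```

step_arm(
  moves=[
    [-1,5,-1,0,0,0,0],
    [-2,10,-1,0,0,0,0],
    [-3,15,-2,0,0,0,0],
    [-3,20,-2,0,0,0,0],
    [-3,25,-2,0,0,0,0],
    [-3,28,-2,0,0,0,0],
    [-3,28,-2,0,0,0,0],
  ],
)

```text
clock: 7.65
tcp_pos: [0.547, 0.0447, 0.2817]
orientation: [3.123, 0.342, 0.009]
contact_force: [1.3, 3.8, 10.5]
grip_width: 0.0001
gripper_force: 5.1
```

```bash
python3 -c "
from h import *
where();knob('pics/g.png')"
```

```text
t 7.65 tcp lathe mm [2. 9.] z 281.7 F lathe [2.1 3.4] 10.5 toolxy in lathe [ 1.  0.  0. -1.] w 0.0001
knob lathe [  0.3  -1.8 292.3] n 63 rms 1.0136807765173348
```

step_arm(
  moves=[
    [0,0,-4,0,0,0,0],
    [0,4,-4,0,0,0,0],
    [0,8,-4,0,0,0,0],
    [0,11,-4,0,0,0,0],
    [0,11,-4,0,0,0,0],
  ],
)

```text
clock: 8.2
tcp_pos: [0.5471, 0.0333, 0.2832]
orientation: [3.122, 0.341, -0.001]
contact_force: [-0.0, -0.2, 1.5]
grip_width: -0.0002
gripper_force: 0.7
```

```bash
python3 -c "
from h import *
where()
f=r.grab_frame('scene')
im=cv2.resize(f['image'][120:260,110:260],None,fx=4,fy=4)
cv2.imwrite('pics/s.png',im[:,:,::-1])"
```

```text
t 8.2 tcp lathe mm [-0.4 -2.2] z 283.2 F lathe [-0.  -0.2] 1.5 toolxy in lathe [ 1. -0. -0. -1.] w -0.0002
```

View pics/s.png

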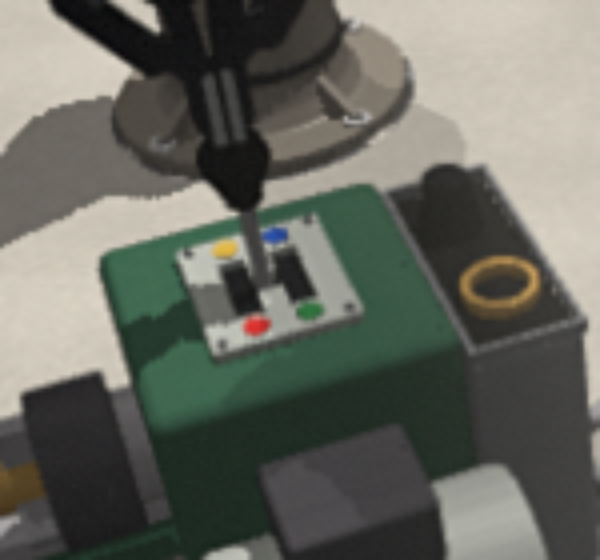

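```bash
python3 -c "
from h import *
f=r.grab_frame('scene');d=np.load('pose.npz');g,R=d['g'],d['R']
pts=[(-.4,-2.2,283.2),(-.4,-2.2,310),(0,0,288),(0,-15,287),(0,-30,284),(0,-13,221),(0,13,221),(0,0,221),(33,-13,221),(33,13,221)]
W=np.array([[*(g+R@np.array(p[:2])/1e3),p[2]/1e3] for p in pts])
uv=cv2.projectPoints(W,np.array(f['rvec'],float),np.array(f['tvec'],float),np.array(f['mtx']),np.array([f['k1'],0,0,0.]))[0].reshape(-1,2)
for p,q in zip(pts,(uv-[110,120])*4): print(p,q.round())
where()"
```

```text
(-0.4, -2.2, 283.2) [235. 172.]
(-0.4, -2.2, 310) [225. 123.]
(0, 0, 288) [238. 163.]
(0, -15, 287) [207. 173.]
(0, -30, 284) [176. 187.]
(0, -13, 221) [237. 285.]
(0, 13, 221) [289. 271.]
(0, 0, 221) [263. 278.]
(33, -13, 221) [252. 325.]
(33, 13, 221) [306. 310.]
t 8.3 tcp lathe mm [-0.4 -2. ] z 283.2 F lathe [ 0.7 -1.5] 1.0 toolxy in lathe [ 1.  0.  0. -1.] w 0.0
```

The scene crop shows the lever upright, with the knob at (235,170) and the fingertips riding near its top. I'll lift, re-measure, and push again with the fingers lower.

step_arm(
  moves=[
    [0,0,-40,0,0,0,0],
    [0,-10,-60,0,0,0,0],
    [0,-50,-60,0,0,0,0],
    [0,-55,-60,0,0,0,0],
    [0,-55,-60,0,0,0,0],
  ],
)

```text
clock: 8.8
tcp_pos: [0.5345, 0.0894, 0.3432]
orientation: [3.122, 0.348, -0.001]
contact_force: [-1.2, -0.3, 0.4]
grip_width: -0.0001
gripper_force: 0.0
```

```bash
python3 -c "
from h import *
where();knob()
a=r.grab_frame('scene')['image'][80:260,110:300];b=r.grab_frame('top')['image'][110:290,300:490]
cv2.imwrite('pics/u.png',cv2.resize(np.hstack([a,b]),None,fx=2.1,fy=2.1)[:,:,::-1])"
```

```text
t 8.8 tcp lathe mm [-0.5 55.3] z 343.2 F lathe [-1.2 -0.1] 0.4 toolxy in lathe [ 1.     0.004  0.004 -1.   ] w -0.0001
no knob 0
```

View pics/u.png

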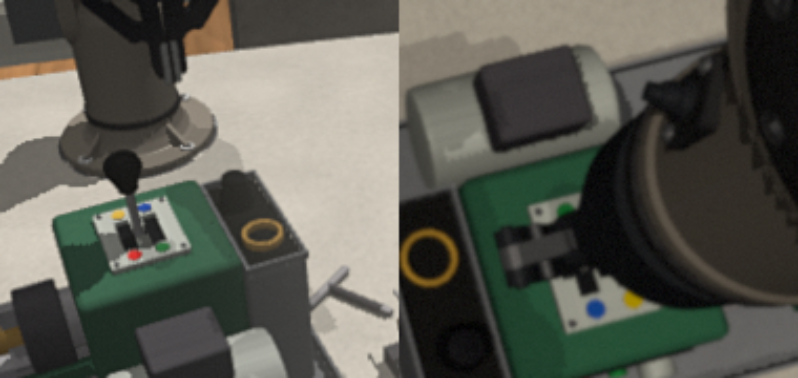

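```bash
cat >> h.py <<'E'
def proj(f,pts):
    d=np.load('pose.npz');g,R=d['g'],d['R']
    W=np.array([[*(g+R@np.array(p[:2])/1e3),p[2]/1e3] for p in pts])
    return cv2.projectPoints(W,np.array(f['rvec'],float),np.array(f['tvec'],float),np.array(f['mtx']),np.array([f['k1'],0,0,0.]))[0].reshape(-1,2)
def sknob(win=(140,210,140,190),z=287):
    """knob in the scene view: depth points of dark blob, sphere fit"""
    f=r.grab_frame("scene");d=np.load("pose.npz");g,R=d["g"],d["R"]
    uv=[(u,v) for v in range(win[2],win[3]) for u in range(win[0],win[1])]
    P=bydepth(f,uv);V=f["image"].max(2)[win[2]:win[3],win[0]:win[1]].reshape(-1)
    L=np.c_[(P[:,:2]-g)@R*1e3,P[:,2]*1e3];k=(V<70)&(L[:,2]>274)&(L[:,2]<312)&(np.abs(L[:,0])<65)&(np.abs(L[:,1])<50)
    Q=L[k]
    from scipy.optimize import least_squares
    s=least_squares(lambda q:np.linalg.norm(Q-q,axis=1)-17,[*np.median(Q[:,:2],0)-[10,0],285],loss="soft_l1",f_scale=1.)
    print("scene knob lathe",np.round(s.x,1),"n",len(Q),"rms",np.sqrt(np.mean(s.fun**2)),"zmax",np.percentile(Q[:,2],98))
    return f
E
python3 -c "
from h import *
f=sknob();print(proj(f,[(-.5,55.3,343.2),(-.5,55.3,360),(0,0,288),(0,0,305)]))
uv=[(u,v) for v in range(100,122) for u in (190,192,194)]
im=f['image'];print([(v,int(im[v,192].max()),round(float(f['depth'][v,192]),3)) for v in range(106,130)])"
```

```text
scene knob lathe [ -2.3  -2.1 288.7] n 274 rms 1.2396154813421603 zmax 304.4242916749824
[[194.27000972 127.42414396]
 [192.93864015 119.11474738]
 [169.5603161  160.76817498]
 [167.8882748  152.98468043]]
[(106, 70, 0.736), (107, 70, 0.734), (108, 64, 0.736), (109, 62, 0.739), (110, 61, 0.741), (111, 58, 0.742), (112, 56, 0.739), (113, 54, 0.742), (114, 46, 0.745), (115, 38, 0.747), (116, 36, 0.747), (117, 29, 0.747), (118, 27, 0.747), (119, 41, 0.749), (120, 63, 1.326), (121, 67, 1.326), (122, 65, 1.329), (123, 67, 1.327), (124, 68, 1.326), (125, 70, 1.325), (126, 70, 1.33), (127, 69, 1.328), (128, 69, 1.334), (129, 59, 1.331)]
```

The true fingertips end about 16 mm above the reported TCP, so I'll go that much deeper. The knob is at (-2,-2), which is neutral.

step_arm(
  moves=[
    [0,0,45,0,0,0,0],
    [0,0,84,0,0,0,0],
    [0,0,84,0,0,0,0],
    [0,6,83,0,0,0,0],
    [0,12,83,0,0,0,0],
    [0,18,82,0,0,0,0],
    [0,24,81,0,0,0,0],
    [0,24,81,0,0,0,0],
  ],
)

```text
clock: 9.8
tcp_pos: [0.5412, 0.0632, 0.2635]
orientation: [3.123, 0.34, 0.003]
contact_force: [-0.6, -0.1, -0.6]
grip_width: 0.0
gripper_force: 0.0
```

```bash
python3 -c "
from h import *
where();sknob((130,180,140,190))"
```

```text
t 9.8 tcp lathe mm [ 0.3 28.3] z 263.5 F lathe [-0.6  0.1] -0.6 toolxy in lathe [ 1.    -0.001 -0.001 -1.   ] w 0.0
scene knob lathe [ -2.1  -1.6 289.2] n 309 rms 3.0686942531572785 zmax 309.50544850867124
```

step_arm(
  moves=[
    [0,4,5,0,0,0,0],
    [0,8,5,0,0,0,0],
    [0,12,5,0,0,0,0],
    [0,16,4,0,0,0,0],
    [0,20,3,0,0,0,0],
    [0,24,3,0,0,0,0],
    [0,24,3,0,0,0,0],
  ],
)

```text
clock: 10.55
tcp_pos: [0.5455, 0.04, 0.2592]
orientation: [3.122, 0.341, -0.001]
contact_force: [0.1, 1.1, -0.0]
grip_width: 0.0002
gripper_force: 0.4
```

```bash
python3 -c "
from h import *
where();sknob((120,167,140,190))"
```

```text
t 10.55 tcp lathe mm [-0.5  4.7] z 259.2 F lathe [0.4 1.1] -0.0 toolxy in lathe [ 1. -0. -0. -1.] w 0.0002
scene knob lathe [ -1.3 -24.  286.9] n 305 rms 3.1615358534519635 zmax 308.88300725132194
```

step_arm(
  moves=[
    [0,3,0,0,0,0,0],
    [0,6,0,0,0,0,0],
    [0,7,0,0,0,0,0],
    [0,7,0,0,0,0,0],
  ],
)

```text
clock: 11.0
tcp_pos: [0.5471, 0.034, 0.2595]
orientation: [3.123, 0.343, -0.0]
contact_force: [-0.3, 2.6, -0.8]
grip_width: 0.0006
gripper_force: 0.8
```

```bash
python3 -c "
from h import *
where();sknob((110,164,140,195))"
```

```text
t 11.0 tcp lathe mm [-0.3 -1.5] z 259.5 F lathe [0.3 2.6] -0.8 toolxy in lathe [ 1.     0.001  0.001 -1.   ] w 0.0006
scene knob lathe [ -1.2 -29.7 285.6] n 304 rms 3.526442377667816 zmax 308.4282702106521
```

step_arm(
  moves=[
    [0,-12,0,0,0,0,0],
    [0,-16,-40,0,0,0,0],
    [0,-16,-70,0,0,0,0],
    [-40,-10,-70,0,0,0,0],
    [-50,28,-70,0,0,0,0],
    [-50,28,-70,0,0,0,0],
    [-50,28,-40,0,0,0,0],
    [-50,28,-40,0,0,0,0],
  ],
)

```text
clock: 11.85
tcp_pos: [0.5024, -0.0042, 0.2968]
orientation: [3.123, 0.342, -0.008]
contact_force: [-0.8, -0.3, 0.2]
grip_width: -0.0001
gripper_force: 0.0
```

```bash
python3 -c "
from h import *
where();knob();sknob((110,190,140,195))"
```

```text
t 11.85 tcp lathe mm [-52.1 -29.2] z 296.8 F lathe [-0.9 -0.1] 0.2 toolxy in lathe [ 1.  0.  0. -1.] w -0.0001
knob lathe [  0.4 -29.7 285.9] n 462 rms 1.2651023409433955
scene knob lathe [ -1.4 -30.5 285. ] n 267 rms 1.19419473856002 zmax 300.7563192570921
```

step_arm(
  moves=[
    [0,0,42,0,0,0,0],
    [0,0,42,0,0,0,0],
    [10,0,42,0,0,0,0],
    [18,0,42,0,0,0,0],
    [26,0,42,0,0,0,0],
    [32,0,42,0,0,0,0],
    [38,0,42,0,0,0,0],
    [44,0,42,0,0,0,0],
  ],
)

```text
clock: 12.75
tcp_pos: [0.5477, 0.0058, 0.2577]
orientation: [3.123, 0.343, -0.0]
contact_force: [-2.9, -0.5, 3.2]
grip_width: 0.0001
gripper_force: 1.6
```

```bash
python3 -c "
from h import *
where();knob();sknob((110,190,140,205))"
```

```text
t 12.75 tcp lathe mm [ -5.8 -29.2] z 257.7 F lathe [-2.9  0.2] 3.2 toolxy in lathe [ 1.     0.001  0.001 -1.   ] w 0.0001
knob lathe [ 21.4 -28.5 284. ] n 502 rms 2.812658447957145
scene knob lathe [ 17.6 -29.5 287.2] n 400 rms 5.46753722446517 zmax 310.9412038812445
```

step_arm(
  moves=[
    [4,0,0,0,0,0,0],
    [8,0,0,0,0,0,0],
    [12,0,0,0,0,0,0],
    [15,0,0,0,0,0,0],
    [18,0,0,0,0,0,0],
    [20,0,0,0,0,0,0],
    [20,0,0,0,0,0,0],
  ],
)

```text
clock: 13.55
tcp_pos: [0.5665, 0.0098, 0.2571]
orientation: [3.123, 0.343, -0.002]
contact_force: [-3.6, -1.0, -0.4]
grip_width: 0.0004
gripper_force: 1.9
```

```bash
python3 -c "
from h import *
where();knob();sknob((110,190,140,205))"
```

```text
t 13.55 tcp lathe mm [ 13.5 -29.3] z 257.1 F lathe [-3.7 -0.2] -0.4 toolxy in lathe [ 1.     0.001  0.001 -1.   ] w 0.0004
knob lathe [ 39.4 -27.  279.2] n 398 rms 4.525745551560453
scene knob lathe [ 34.7 -28.6 284.8] n 414 rms 5.749246658629505 zmax 310.71186305526527
```

Close to the stop, so 2 mm at a time while watching the force.

step_arm(
  moves=[
    [2,0,0,0,0,0,0],
    [3,0,0,0,0,0,0],
    [4,0,0,0,0,0,0],
    [4,0,0,0,0,0,0],
  ],
)

```text
clock: 14.05
tcp_pos: [0.5685, 0.0102, 0.257]
orientation: [3.122, 0.342, -0.008]
contact_force: [-10.6, -2.4, 0.8]
grip_width: 0.0
gripper_force: 5.3
```

step_arm(
  moves=[
    [1,0,0,0,0,0,0],
    [2,0,0,0,0,0,0],
    [2,0,0,0,0,0,0],
  ],
)

```text
clock: 14.35
tcp_pos: [0.5691, 0.0104, 0.2568]
orientation: [3.122, 0.342, -0.012]
contact_force: [-15.4, -2.7, 3.4]
grip_width: 0.0001
gripper_force: 7.6
```

At the stop: the force climbs while the motion has ended. Back off, lift and check.

step_arm(
  moves=[
    [-8,0,0,0,0,0,0],
    [-30,0,0,0,0,0,0],
    [-60,0,-10,0,0,0,0],
    [-80,0,-50,0,0,0,0],
    [-80,0,-90,0,0,0,0],
    [-80,0,-90,0,0,0,0],
    [-80,0,-90,0,0,0,0],
  ],
)

```text
clock: 15.05
tcp_pos: [0.4963, -0.0059, 0.3494]
orientation: [3.122, 0.343, 0.01]
contact_force: [0.4, -0.2, 0.0]
grip_width: 0.0
gripper_force: 0.0
```

```bash
python3 -c "
from h import *
where();knob('pics/z.png');sknob((110,190,140,215))"
```

```text
t 15.05 tcp lathe mm [-58.5 -29.5] z 349.4 F lathe [ 0.4 -0.3] 0.0 toolxy in lathe [ 1.     0.001  0.001 -1.   ] w 0.0
knob lathe [ 42.  -27.3 278.4] n 545 rms 1.2423676243120596
scene knob lathe [ 41.5 -28.1 276.5] n 250 rms 1.0757182034436512 zmax 293.92146494538235
```

View pics/z.png

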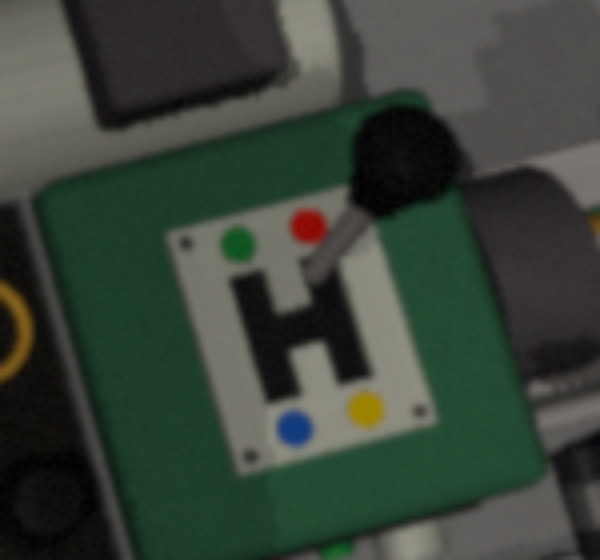

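The stem is at the far end of the red slot, at (315,270) beside the red dot (308,226), with the knob at about x=42, y=-28. The arm is clear, so I'm handing in.

```bash
python3 -c "
from bench import r
print(r.hand_in())"
```

```text
the job is handed in; nothing more can be done
None
```

The speed lever is home at its stop in the red slot, the arm is clear of everything, nothing I saw suggests any bystander moved, and the job is handed in; the hand-in returned no verdict.

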